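# Blow out the glass tube with the fixed air gun

### The arm

A 6-joint arm with a two-finger parallel gripper is mounted at the origin on the work surface. World frame = base frame: x ahead of the robot, y to its left, z up, the work surface at z = 0. Lengths are in mm, angles in rad, forces in N, time in s.
With the tool pointing down it reaches from about 350 to 975 mm from the base axis. Payload 7.1 kg.
Tool frame: the origin (TCP) lies at the very end of the fingers, on their centre line; the grasp point (between the pads) lies ctrl.hold_point_z behind it (ctrl.hold_point_z is the distance from the TCP to the grasp point, in mm); z points along the fingers, y is the line along which they close (so a half turn about z gives the same grasp; the last joint's range is limited). The gripper opens to 88 mm and grips with 3 to 60 N. Pads are 20 mm wide; open, the fingers measure 115 mm over their backs; the gripper's body (75 mm by 178 mm) begins 61 mm behind the grasp point.
Start: joints at [-1.203, 0.423, 1.63, -0, 1.089, -0.019], TCP at [235.783, -578.802, 222.675] pointing down, gripper open.
Joint ranges: [-3, 3], [-0.9, 2.11], [0.09, 2.58], [-1.31, 4.45], [0.11, 2.69], [-2.54, 2.54]. Speed limits (rad/s): [2.39, 2.39, 3.01, 3.14, 3.14, 3.14].

### API

Orientations are given as a rotation vector (axis times angle).
In Python, from workcell import ctrl gives the robot as it stands. The module is installed in compiled form; this text tells all that it offers.
- The arm moves only by the shell command python3 -m creep 'ROWS'. ROWS is JSON, a list of rows, each an object with "translation": the shift along the tool's x, y, z in mm, a list of three; "angular": the turn, a rotation vector about the tool's x, y, z in rad, a list of three; "jaw": the opening, from 0 (shut) to 1 (fully open). A call has exactly 8 rows; each row is the pose to reach, as a shift and turn from the pose commanded when the call began, along the tool's axes at that moment; what a row does not reach only later rows make up. A row lasts 1/8 s, in which the tool goes at most 62.5 mm and 10.7 degrees, less where a joint would pass 70% of its speed; a pose out of reach is approached as far as the arm can. A call with a gripper value outside its range is refused whole. The fingers move at their own pace and stop on an object; the grip force is fixed at half the most. Time passes only in rows, so rows that repeat a pose let the fingers close, or fill a call up. It gives the time, the measured TCP pose, the force, the opening and the grip force at its end, in the units of the state.
- ctrl.get_obs(): the state, without advancing time (a new reading comes with each control period).
- ctrl.get_image(name): name is "scene" or "top" or "wrist"; returns the picture (420x560x3 uint8, red, green, blue); there is no depth.
- ctrl.camera_info(name): a dict with "camera_matrix" (3x3 intrinsics, pixels), "world_from_camera" (4x4, takes a point from camera to world coordinates). Camera axes: x right, y up, looking along -z (the intrinsics and any distortion apply to the point x, -y, -z); pixel columns grow to the right and rows downward; lengths in mm; the calibration is good to about 2 mm. A picture is of the moment at which its call begins: read the wrist's pose just before it. camera_info takes no time and is no camera call; for the wrist camera it gives the pose at the moment of the call.
- ctrl.close_job(): hands the job in; it is judged then, once.
Trained networks look in the newest picture that a camera, given by its name, has taken for a name from the list of things; names that differ only in an ending like _2 or _b are one class to them, and where a whole thing is asked for, a point or a joint stands for the part that bears it (a point fixed in the world has none). Each returns a list of dicts, best first, with "score" (0 to 1); they miss things now and then, are a little off and sometimes report something else, mostly with a low value. They report only what shows in the picture. A call takes as long as a camera call.
- ctrl.look_for(camera, label): "rect" ([left, top, right, bottom] in pixels, round what is visible of it).
The state is a dict: "t": time; "qpos": joint angles; "qvel": joint speeds; "joint_torque": joint torques, N m; "ee_pos": TCP position; "orientation": TCP orientation; "ft_force": force on the tool from outside, world axes, zero at the start; "moment": the same for the moment, N m; "width": finger opening in mm; "grasp_force": force on a finger pad.
Only numpy, scipy, OpenCV 4.12 (cv2) and the standard library are available. Lean on these libraries where they do the work, as an engineer would, in place of code of your own. Each camera call takes 0.05 s, during which the arm holds its last target. There are 200 camera calls.

### The job

Blow the dust out of the glass tube: squeeze the trigger of the long-nosed air gun that is aimed at the tube all the way towards its grip, keep it squeezed for about two seconds, then let go so that it springs back. Do not press the trigger of the short-nosed gun.

Things in the scene. Friction and masses are not known exactly. Their poses are not given: they have to be found in the camera images.
- long_trigger (a joint): Trigger of the long-nosed gun, steel lever 80 x 7 x 22 mm high beside the grip on the nozzle side (+y). Upright hinge 50 mm in +x and 14.5 mm in +y from long_gun_squeeze; free end to -x. 0 rad = rest; stop at 0.18 = fully squeezed. Sprung: 4 N at rest, 9 N at the stop; returns by itself. Outer face at y = +27 mm of that point at rest, +18 squeezed.
- long_gun_squeeze (a point): Long-nosed: gun flat on its side, thin 68 mm steel nozzle aimed at a clear glass tube in white clips. On a fixed board 12 mm high. Point between grip and trigger, 75 mm up. Level axes: x along grip to gun body, y where the nozzle points (squeeze along y). Grip y -15 to +3 mm, 26 high; grip + trigger 42 wide, 33 squeezed. Free beside and below; body (91 high) from x +50, post (87) from x -71.
- short_trigger (a joint): Trigger of the short-nosed gun, steel lever 80 x 7 x 22 mm high beside the grip on the nozzle side (+y). Upright hinge 50 mm in +x and 14.5 mm in +y from short_gun_squeeze; free end to -x. 0 rad = rest; stop at 0.18 = fully squeezed. Sprung: 4 N at rest, 9 N at the stop; returns by itself. Outer face at y = +27 mm of that point at rest, +18 squeezed.
- short_gun_squeeze (a point): Short-nosed: gun flat on its side, 22 mm brass cone nozzle, white clips empty. On a fixed board 12 mm high. Point between grip and trigger, 75 mm up. Level axes: x along grip to gun body, y where the nozzle points (squeeze along y). Grip y -15 to +3 mm, 26 high; grip + trigger 42 wide, 33 squeezed. Free beside and below; body (91 high) from x +50, post (87) from x -71.

How it is judged:
By the outcome, as a careful person would: the job done as asked, in the order asked, and still so for the second after the job is handed in, with the robot touching nothing.
It also fails if it takes over 30 s, if anything falls off the work surface, if the arm or the gripper's body presses on something with over 40 N, if the wrist force passes 120 N, or if a joint passes its speed limit or range.

## Working session

There is one attempt and no reset: what is moved stays moved. The work goes in short steps, Python scripts to look and compute and a shell command to move; the robot and the scene stay as the last step left them, time stands still between calls to the robot, and variables do not carry over. Pictures are saved under pics/ and viewed, at most 10 in all, crops included, and the job is handed in when it is done.

```bash
mkdir -p pics; python3 - <<'E'
from workcell import ctrl
import cv2
print(ctrl.hold_point_z)
for c in ("scene","top"):
    im=ctrl.get_image(c); cv2.imwrite(f"pics/{c}0.png",im[:,:,::-1])
    for l in ("long_gun_squeeze","short_gun_squeeze","long_trigger","short_trigger"):
        print(c,l,[(round(d["score"],2),[round(v) for v in d["rect"]]) for d in ctrl.look_for(c,l)][:3])
o=ctrl.get_obs(); print(o["t"],o["ee_pos"],o["orientation"])
i=ctrl.camera_info("top");print(i)
E
```

```text
18.700000000000003
scene long_gun_squeeze [(0.89, [146, 220, 304, 346])]
scene short_gun_squeeze [(0.69, [322, 174, 481, 283])]
scene long_trigger [(0.61, [192, 244, 198, 288])]
scene short_trigger [(0.61, [382, 196, 387, 225])]
top long_gun_squeeze [(0.94, [262, 137, 419, 263])]
top short_gun_squeeze [(0.72, [65, 130, 235, 262])]
top long_trigger [(0.63, [359, 175, 379, 223]), (0.25, [263, 136, 418, 263])]
top short_trigger [(0.72, [149, 177, 173, 221]), (0.58, [67, 132, 231, 262])]
0.5 [ 235.76058903 -578.79882064  222.64729514] [-3.08298505e+00 -6.03742124e-01  1.87696120e-05]
{'camera_matrix': array([[431.11212491,   0.        , 285.94963184],
       [  0.        , 431.11212491, 206.1512961 ],
       [  0.        ,   0.        ,   1.        ]]), 'world_from_camera': array([[ 2.37392221e-03,  9.98586400e-01, -5.30995941e-02,
         5.21111363e+02],
       [-9.99793066e-01,  3.44290294e-03,  2.00492132e-02,
        -6.35663487e+01],
       [ 2.02036884e-02,  5.30410107e-02,  9.98387932e-01,
         8.30612656e+02],
       [ 0.00000000e+00,  0.00000000e+00,  0.00000000e+00,
         1.00000000e+00]])}
```

```bash
python3 - <<'E'
import cv2
a=cv2.imread("pics/top0.png")[110:290,40:440]
cv2.imwrite("pics/topc.png",cv2.resize(a,(800,360),interpolation=cv2.INTER_CUBIC))
E
```

```text
(no output)
```

View pics/scene0.png

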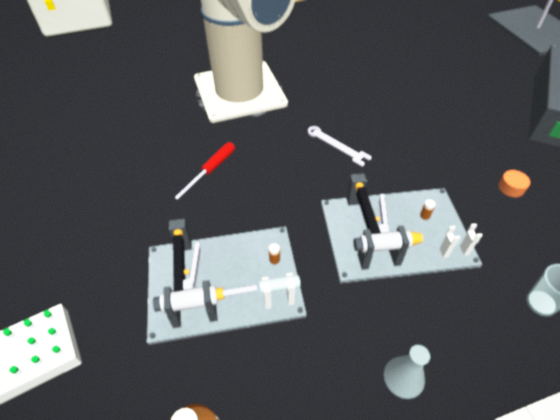

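View pics/topc.png

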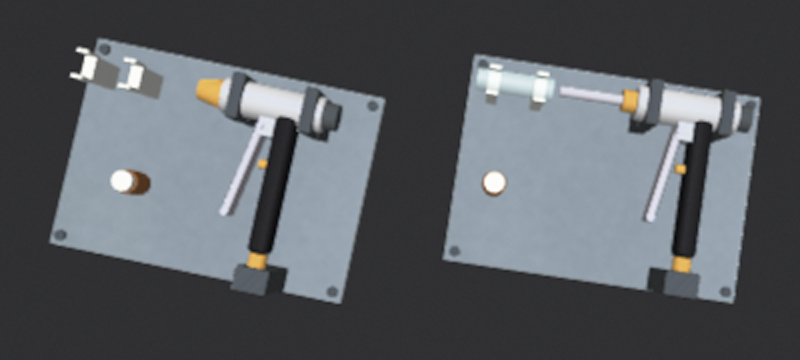

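The scene view shows the long-nosed gun (glass tube at about (280,285)) on the left board. In the top view it's on the right board. In the crop, its grip runs from (704,123) at the body to (681,270) at the post, and the trigger's free end is at (650,219). The short gun is at the other board, with its clips empty.

```bash
cat > h.py <<'E'
import numpy as np
from workcell import ctrl
from scipy.spatial.transform import Rotation as R
def bp(cam,uv,z,info=None):
    i=info or ctrl.camera_info(cam); K=i["camera_matrix"];T=i["world_from_camera"]
    d=np.linalg.inv(K)@[uv[0],uv[1],1]; d=T[:3,:3]@[d[0],-d[1],-d[2]]
    return T[:3,3]+d*(z-T[2,3])/d[2]
def proj(cam,p,info=None):
    i=info or ctrl.camera_info(cam); K=i["camera_matrix"];T=i["world_from_camera"]
    c=T[:3,:3].T@(np.array(p)-T[:3,3]); q=K@[c[0],-c[1],-c[2]]; return q[:2]/q[2]
E
python3 - <<'E'
from h import *
np.set_printoptions(precision=1,suppress=True)
c=lambda u,v:(40+u/2,110+v/2)
B=[bp("top",c(*p),12) for p in [(474,55),(760,97),(735,303),(444,260)]]
for b in B: print("corner",b)
yaws=[np.arctan2(*(v[1::-1])) for v in (B[0]-B[3],B[1]-B[2])]+[np.arctan2(-v[0],v[1]) for v in (B[0]-B[1],B[3]-B[2])]
print("board",np.array(yaws)*57.3)
a=bp("top",c(704,123),88);b=bp("top",c(682,258),88);t=bp("top",c(650,219),86)
print("body edge",a,"post",b,np.linalg.norm(a-b),np.degrees(np.arctan2((a-b)[1],(a-b)[0])),"trig",t)
yaw=np.mean(yaws)
X=np.array([np.cos(yaw),np.sin(yaw),0]);Y=np.array([-np.sin(yaw),np.cos(yaw),0])
p=b+71/121*(a-b)+6*Y; p[2]=75; print("p",p,"trig local",(t-p)@X,(t-p)@Y)
o=ctrl.get_obs();print(R.from_rotvec(o["orientation"]).as_matrix())
E
```

```text
corner [696.4 -62.5  12. ]
corner [ 657.4 -337.9   12. ]
corner [ 460.1 -311.2   12. ]
corner [500.4 -34.8  12. ]
board [-8.  -7.7 -8.1 -8.3]
body edge [ 621.7 -263.1   88. ] post [ 504.4 -242.7   88. ] 119.02882240630267 -9.841379254330684 trig [ 538.  -215.6   86. ]
p [ 574.  -248.7   75. ] trig local -40.296480318780745 27.71189145150783
[[ 0.9  0.4 -0. ]
 [ 0.4 -0.9  0. ]
 [-0.  -0.  -1. ]]
```

```bash
python3 -m creep '[{"translation":[40,-17,0],"angular":[0,0,0.05],"jaw":1},{"translation":[100,-42,0],"angular":[0,0,0.13],"jaw":1},{"translation":[155,-65,0],"angular":[0,0,0.2],"jaw":1},{"translation":[212,-88,0],"angular":[0,0,0.28],"jaw":1},{"translation":[268,-112,0],"angular":[0,0,0.35],"jaw":1},{"translation":[325,-135,0],"angular":[0,0,0.43],"jaw":1},{"translation":[380,-158,0],"angular":[0,0,0.49],"jaw":1},{"translation":[420,-174,0],"angular":[0,0,0.53],"jaw":1}]'
python3 - <<'E'
from h import *
import cv2
o=ctrl.get_obs(); i=ctrl.camera_info("wrist"); im=ctrl.get_image("wrist")
cv2.imwrite("pics/w1.png",im[:,:,::-1]); print(o["t"],o["ee_pos"],R.from_rotvec(o["orientation"]).as_matrix()[:,0].round(3))
import pickle; pickle.dump(i,open("w1.pkl","wb"))
for l in ("long_gun_squeeze","long_trigger"):
    print(l,[(round(d["score"],2),[round(v) for v in d["rect"]]) for d in ctrl.look_for("wrist",l)][:3])
E
```

```text
t: 1.5
ee_pos: [560.8, -257.2, 222.9]
orientation: [3.133, -0.225, 0.001]
ft_force: [-0.6, 0.2, -0.0]
width: 87.5
grasp_force: 0.0
1.5 [ 560.75813111 -257.17461817  222.85160647] [ 0.99  -0.143  0.   ]
long_gun_squeeze [(0.7, [242, 156, 252, 229]), (0.61, [69, 101, 332, 279])]
long_trigger [(0.84, [241, 161, 254, 227])]
```

View pics/w1.png

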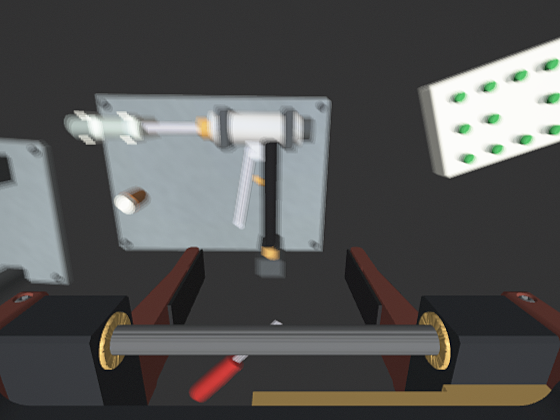

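The wrist view (blurred, arm still settling) shows the long gun with the tube on its left. The grip runs from (271,141) to (270,260), and the trigger's free end is at (239,226). I'll take a sharper crop.

```bash
python3 - <<'E'
from h import *
import cv2,pickle
ctrl.get_image("wrist"); o=ctrl.get_obs(); i=ctrl.camera_info("wrist"); im=ctrl.get_image("wrist")
print(o["t"],o["ee_pos"],np.abs(o["qvel"]).max(),i["world_from_camera"].round(3))
cv2.imwrite("pics/w2.png",cv2.resize(im[95:285,190:350,::-1],(480,570),interpolation=cv2.INTER_CUBIC))
pickle.dump((i,o),open("w2.pkl","wb"))
E
```

```text
1.7 [ 559.23953729 -258.69810124  222.49658724] 0.03366569604576621 [[-1.40000e-01  9.44000e-01  3.00000e-01  6.42222e+02]
 [-9.90000e-01 -1.33000e-01 -4.20000e-02 -2.69586e+02]
 [ 0.00000e+00 -3.03000e-01  9.53000e-01  3.83841e+02]
 [ 0.00000e+00  0.00000e+00  0.00000e+00  1.00000e+00]]
```

View pics/w2.png

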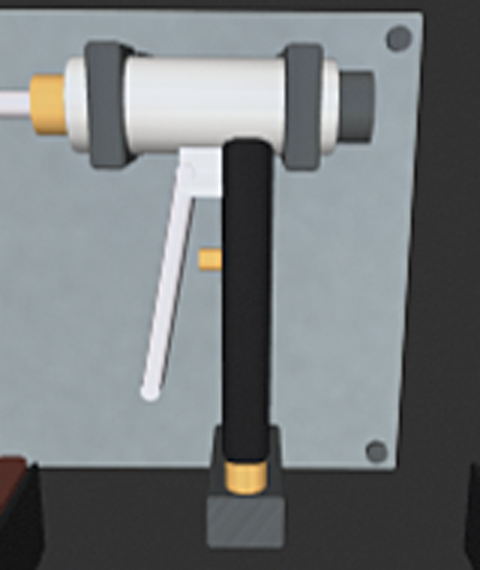

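Sharp crop: the grip edges are at crop u≈222–272 (v 140–463), the trigger tip is at (150,401), the post starts at v≈493, and the hinge is at about (187,165).

```bash
python3 - <<'E'
from h import *
import pickle
np.set_printoptions(precision=1,suppress=True)
i,o=pickle.load(open("w2.pkl","rb")); c=lambda u,v:(190+u/3,95+v/3)
f=lambda u,v,z:bp("wrist",c(u,v),z,i)
gt,gb=f(247.5,160,88),f(246.5,455,88)
yaw=np.arctan2((gt-gb)[1],(gt-gb)[0]); print("yaw grip",np.degrees(yaw))
h,t=f(187,175,86),f(156,372,86); d=t-h; print("trig angle",np.degrees(np.arctan2(-d[1],-d[0])), "expected grip yaw", np.degrees(np.arctan2(-d[1],-d[0]))+10.3)
e=f(397,467,12)-f(421,12,12); print("board edge",np.degrees(np.arctan2(-e[1],-e[0])))
print("width", np.linalg.norm(f(222,300,78)-f(272,300,78)))
for yaw in (np.radians(-8.3),yaw):
    X=np.array([np.cos(yaw),np.sin(yaw),0]);Y=np.array([-np.sin(yaw),np.cos(yaw),0])
    tip=f(150,401,86); 
    S=lambda p:(p@X,p@Y)
    print("X from tip",tip@X+30,"from body",f(247,145,90)@X-50,"post",f(246,494,87)@X+71,"gripY",(f(222,300,78)@Y-3),f(272,300,78)@Y+15)
    sx=tip@X+30; sy=(f(222,300,78)@Y-3+f(272,300,78)@Y+15)/2
    p=X*sx+Y*sy; print("p",p, "tip Y", tip@Y-sy)
print(o["ee_pos"])
E
```

```text
yaw grip -8.32700980704098
trig angle -18.384540675318952 expected grip yaw -8.084540675318951
board edge -7.910756032231258
width 18.07696997746157
X from tip 592.6983158246778 from body 604.2109739382103 post 596.8398448839581 gripY -166.3732318154236 -166.44999619983204
p [ 562.5 -250.2    0. ] tip Y 29.28113729989775
X from tip 592.7628979854699 from body 604.2921385023659 post 596.9210078767294 gripY -166.0909482932847 -166.16767002668976
p [ 562.5 -250.2    0. ] tip Y 29.264109328131838
[ 559.2 -258.7  222.5]
```

```bash
python3 -m creep '[{"translation":[4.3,-9.7,10],"angular":[0,0,0],"jaw":1},{"translation":[4.3,-9.7,40],"angular":[0,0,0],"jaw":1},{"translation":[4.3,-9.7,80],"angular":[0,0,0],"jaw":1},{"translation":[4.3,-9.7,115],"angular":[0,0,0],"jaw":1},{"translation":[4.3,-9.7,140],"angular":[0,0,0],"jaw":1},{"translation":[4.3,-9.7,158],"angular":[0,0,0],"jaw":1},{"translation":[4.3,-9.7,166],"angular":[0,0,0],"jaw":1},{"translation":[4.3,-9.7,166],"angular":[0,0,0],"jaw":1}]'
python3 - <<'E'
from h import *
import cv2
o=ctrl.get_obs(); im=ctrl.get_image("wrist")
cv2.imwrite("pics/w3.png",im[:,:,::-1]); print(o["t"],o["ee_pos"],R.from_rotvec(o["orientation"]).as_matrix()[:,0].round(4))
E
```

```text
t: 2.75
ee_pos: [564.7, -250.4, 56.5]
orientation: [-3.133, 0.225, 0.0]
ft_force: [0.4, 0.1, 1.7]
width: 88.0
grasp_force: 0.0
2.75 [ 564.6527698  -250.36636655   56.53634716] [ 9.897e-01 -1.431e-01 -3.000e-04]
```

View pics/w3.png

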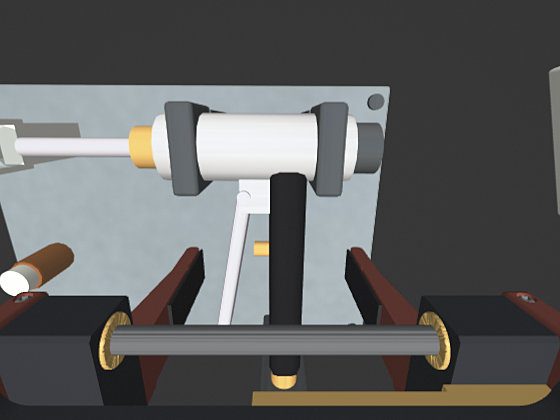

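Fingers are on either side of the grip (u 272–305) and trigger (u≈228). The gap between them is clear, so I'm closing.

```bash
python3 -m creep '[{"translation":[0,0,0],"angular":[0,0,0],"jaw":0.6},{"translation":[0,0,0],"angular":[0,0,0],"jaw":0.5},{"translation":[0,0,0],"angular":[0,0,0],"jaw":0.45},{"translation":[0,0,0],"angular":[0,0,0],"jaw":0.4},{"translation":[0,0,0],"angular":[0,0,0],"jaw":0.3},{"translation":[0,0,0],"angular":[0,0,0],"jaw":0.2},{"translation":[0,0,0],"angular":[0,0,0],"jaw":0.1},{"translation":[0,0,0],"angular":[0,0,0],"jaw":0}]'
python3 - <<'E'
from h import *
import cv2
o=ctrl.get_obs(); im=ctrl.get_image("wrist")
cv2.imwrite("pics/w4.png",im[:,:,::-1]); print({k:np.round(o[k],2) for k in("t","ee_pos","ft_force","moment","width","grasp_force")})
E
```

```text
t: 3.8
ee_pos: [563.8, -249.0, 56.5]
orientation: [-3.132, 0.225, 0.004]
ft_force: [-2.6, 5.1, 4.0]
width: 32.5
grasp_force: 30.0
{'t': np.float64(3.8), 'ee_pos': array([ 563.8 , -248.98,   56.51]), 'ft_force': array([-2.61,  5.08,  4.03]), 'moment': array([ 1.08,  0.34, -0.  ]), 'width': np.float64(32.53), 'grasp_force': np.float64(30.0)}
```

View pics/w4.png

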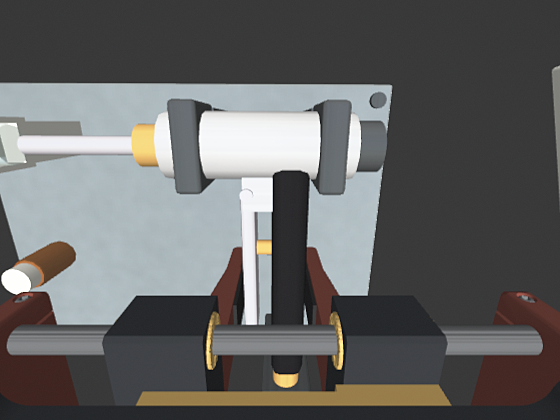

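Width is 32.5 mm, both pads are in contact, and the trigger lies parallel to the grip, so it's fully squeezed. I'll hold, then release.

```bash
python3 -m creep '[{"translation":[0,0,0],"angular":[0,0,0],"jaw":0},{"translation":[0,0,0],"angular":[0,0,0],"jaw":0},{"translation":[0,0,0],"angular":[0,0,0],"jaw":0},{"translation":[0,0,0],"angular":[0,0,0],"jaw":0},{"translation":[0,0,0],"angular":[0,0,0],"jaw":0},{"translation":[0,0,0],"angular":[0,0,0],"jaw":0},{"translation":[0,0,0],"angular":[0,0,0],"jaw":0},{"translation":[0,0,0],"angular":[0,0,0],"jaw":0}]'
python3 -m creep '[{"translation":[0,0,0],"angular":[0,0,0],"jaw":0},{"translation":[0,0,0],"angular":[0,0,0],"jaw":0},{"translation":[0,0,0],"angular":[0,0,0],"jaw":0},{"translation":[0,0,0],"angular":[0,0,0],"jaw":0},{"translation":[0,0,0],"angular":[0,0,0],"jaw":0},{"translation":[0,0,0],"angular":[0,0,0],"jaw":0},{"translation":[0,0,0],"angular":[0,0,0],"jaw":1},{"translation":[0,0,0],"angular":[0,0,0],"jaw":1}]'
python3 -m creep '[{"translation":[0,0,0],"angular":[0,0,0],"jaw":1},{"translation":[0,0,0],"angular":[0,0,0],"jaw":1},{"translation":[0,0,0],"angular":[0,0,0],"jaw":1},{"translation":[0,0,0],"angular":[0,0,0],"jaw":1},{"translation":[0,0,0],"angular":[0,0,0],"jaw":1},{"translation":[0,0,0],"angular":[0,0,0],"jaw":1},{"translation":[0,0,0],"angular":[0,0,0],"jaw":1},{"translation":[0,0,0],"angular":[0,0,0],"jaw":1}]'
```

```text
t: 4.85
ee_pos: [563.8, -249.0, 56.5]
orientation: [-3.132, 0.225, 0.004]
ft_force: [-2.8, 5.7, 3.8]
width: 32.4
grasp_force: 30.0
t: 5.85
ee_pos: [564.7, -249.3, 56.6]
orientation: [-3.132, 0.225, 0.001]
ft_force: [1.2, 4.3, 0.9]
width: 48.9
grasp_force: 2.2
t: 6.85
ee_pos: [564.8, -250.2, 56.7]
orientation: [-3.134, 0.225, -0.0]
ft_force: [-0.1, -0.4, -0.6]
width: 87.9
grasp_force: 0.0
```

Released; now raising straight up and checking.

```bash
python3 -m creep '[{"translation":[0,0,-10],"angular":[0,0,0],"jaw":1},{"translation":[0,0,-35],"angular":[0,0,0],"jaw":1},{"translation":[0,0,-65],"angular":[0,0,0],"jaw":1},{"translation":[0,0,-100],"angular":[0,0,0],"jaw":1},{"translation":[0,0,-130],"angular":[0,0,0],"jaw":1},{"translation":[0,0,-150],"angular":[0,0,0],"jaw":1},{"translation":[0,0,-160],"angular":[0,0,0],"jaw":1},{"translation":[0,0,-160],"angular":[0,0,0],"jaw":1}]'
python3 - <<'E'
from h import *
import cv2
im=ctrl.get_image("wrist"); cv2.imwrite("pics/w5.png",im[:,:,::-1])
E
```

```text
t: 7.85
ee_pos: [565.0, -250.3, 217.4]
orientation: [3.133, -0.225, 0.002]
ft_force: [-0.7, -0.6, 0.7]
width: 88.0
grasp_force: 0.0
```

View pics/w5.png

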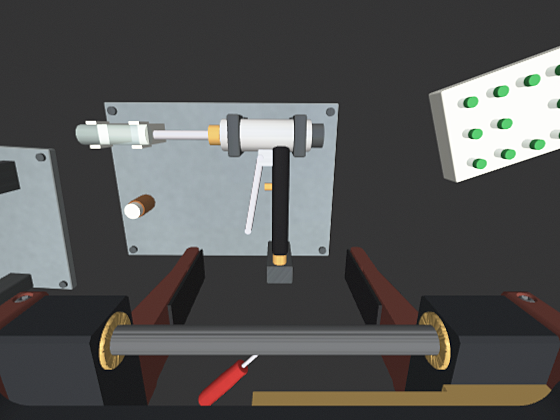

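The trigger has sprung back out: its tip is at (248,232), angled away from the grip at u≈281. The robot is clear of everything.

```bash
python3 -c "
from workcell import ctrl
print(ctrl.close_job())"
```

```text
the job is handed in; nothing more can be done
None
```

The long-nosed gun's trigger was squeezed fully for about two seconds and released, it sprang back, the short-nosed gun was not touched, and the job is handed in.

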